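# Lay a guitar heel block into its clamping jig

### The arm

A 7-joint arm with a two-finger parallel gripper is mounted at the origin on the work surface. World frame = base frame: x ahead of the robot, y to its left, z up, the work surface at z = 0. Lengths are in m, angles in rad, forces in N, time in s.
With the tool pointing down it reaches from about 0.4 to 0.85 m from the base axis. Payload 4.5 kg.
Tool frame: the origin (TCP) lies on the centre line of the jaws, within the pads' length; the fingertips stand 11 mm ahead of it and the grasp point (between the pads) lies 8 mm behind it; z points along the fingers, y is the line along which they close (so a half turn about z gives the same grasp; the last joint's range is limited). The gripper opens to 88 mm and grips with 3 to 60 N. Pads are 18 mm wide; open, the fingers measure 123 mm over their backs; the gripper's body (75 mm by 187 mm) begins 45 mm behind the grasp point.
Start: joints at [-1.13, 0.689, -0.195, 1.565, 0.157, 0.902, -0.215], TCP at [0.247, 0.574, 0.25] pointing down, gripper open.
Joint ranges: [-3.01, 3.01], [-0.46, 2.08], [-1.47, 1.51], [0.13, 2.56], [-1, 4.14], [0.04, 2.09], [-2.66, 2.66]. Speed limits (rad/s): [2.57, 2.57, 3.14, 3.14, 3.14, 3.14, 3.14].

### API

Orientations are given as a unit quaternion [x, y, z, w].
In Python, from plant import * gives the robot as it stands. The module is installed in compiled form; this text tells all that it offers.
- The arm moves only by the tool send_rows, never from a script. Its argument "motion" is a list of rows, each an object of numbers: "x", "y", "z": the shift along the tool's x, y, z in cm; "rx", "ry", "rz": the turn, a rotation vector about the tool's x, y, z in rad; "jaw": the finger opening in cm, from 0 to 8.81. In form: [{"x": .., "y": .., "z": .., "rx": .., "ry": .., "rz": .., "jaw": ..}, ...]. A call has exactly 5 rows; each row shifts and turns the commanded pose from where the row before left it, along the tool's axes as they then stand; what a row does not reach is not made up. A row lasts 1/10 s, in which the tool goes at most 50 mm and 8.59 degrees, less where a joint would pass 70% of its speed; a pose out of reach is approached as far as the arm can. A call is refused whole if a number of a shift passes 5 or a number of a turn 0.15, either way. A call with a gripper value outside its range is refused whole. The fingers move at their own pace and stop on an object; "grip_force" is the grip in N (left out, the last holds). Time passes only in rows, so rows that do not move let the fingers close, or fill a call up. It gives the time, the measured TCP pose, the force, the opening and the grip force at its end, in the units of the state.
- get_state(): the state, without advancing time (a new reading comes with each control period).
- snapshot(name): name is "scene" or "top"; returns a dict with "img" (384x512x3 uint8, red, green, blue), "vertical_fov" (degrees; the focal length in pixels is half the picture's height over the tangent of half this angle, whatever the lens; pixels are square), "cx", "cy" (the principal point, pixels), "extrinsics" (4x4, takes a point from camera to world coordinates). Camera axes: x right, y up, looking along -z (the intrinsics and any distortion apply to the point x, -y, -z); pixel columns grow to the right and rows downward; lengths in m; the calibration is good to about 2 mm. A picture is of the moment at which its call begins. There is no depth.
- finish_job(): hands the job in; it is judged then, once.
The state is a dict: "clock": time; "q": joint angles; "qd": joint speeds; "joint_torque": joint torques, N m; "tool_pos": TCP position; "eef_rot": TCP orientation; "contact_force": force on the tool from outside, world axes, zero at the start; "moment": the same for the moment, N m; "opening": opening from 0.0 (shut) to 1.0 (fully open); "finger_force": force on a finger pad.
Only numpy, scipy, OpenCV 4.12 (cv2) and the standard library are available. Lean on these libraries where they do the work, as an engineer would, in place of code of your own. Each camera call takes 0.05 s, during which the arm holds its last target. There are 200 camera calls.

### The job

Push the standing wooden heel block over so that it lies flat in the channel of the jig, its top end towards the end stop; then push it along the channel until its end butts against the stop; then push the upright hold-down arm over so that it drops onto the block and rests there. Only push: do not pick the block up or lift it out of the channel, and leave the glue bottle, the jar, the tub and the hammer where they are.

Things in the scene. Friction and masses are not known exactly. Their poses are not given: they have to be found in the camera images.
- jig: Clamping jig, fixed to the bench. Origin on the bench, x along the channel towards the end stop, z up. Plywood bed x -200 to +190 mm, y +-60 mm, top 15 mm above the bench. Two dark rails along it (x -200 to +145), 20 mm high above the bed, 16 mm wide, leave a channel 72 mm wide (y +-36).
- stop_face (a point): Middle of the end stop's face towards the channel, at x = +130 mm in the jig's frame, 38 mm above the bench. The stop is dark wood, 36 mm high above the bed, 104 mm wide, 20 mm thick; behind it two steel cheeks, 70 mm high above the bed, carry the hold-down arm and reach to x = +178 mm.
- block: Loose light-wood block, 0.22 to 0.45 kg, standing on its foot in the channel: 46 mm along it, 60 mm wide, 165 mm tall; the top 35 mm is a tenon 34 mm wide. Origin: centre of the foot; z to the tenon end; x looks at the stop (within 0.06 rad) while it stands. Pushed over, it lies 46 mm high with x down, the foot its rear face, the tenon end about 30 to 70 mm short of the stop.
- block_top (a point): Centre of the tenon end of the block, 165 mm from the foot. It lies at x = +130 mm in the jig's frame when the block butts against the stop.
- block_edge (a point): Middle of the block's lower edge towards the stop, about which it tips; it stays on the bed all the time.
- holddown (a joint): Angle of the hold-down arm, rad: 0 leans 0.2 rad back from upright, away from the channel; 0.2 upright; grows as it swings over the channel. Starts at 0 to 0.2. Slight friction (0.03 N m) keeps it where it is left until about 0.3 rad past upright; beyond, it drops by its weight. About 1.77: level on the 46 mm high block; with nothing under it, it goes on to 2.1.
- holddown_tip (a point): Free end of the arm, on its axis, 105 mm from the pivot. The arm is a steel bar 26 mm wide (across the channel), 12 mm thick, 0.2 kg, with a black rubber pad 8 mm thick, 30 mm wide on its channel side, 50 to 90 mm from the pivot.
- holddown_pivot (a point): Pivot of the hold-down arm, fixed to the jig at its x = 165 mm, y = 0, 75 mm above the bench; the pivot's axis runs across the channel.
- glue: Yellow glue bottle, 54 mm across, 150 mm tall, standing beside the jig; origin at the centre of its base. Leave alone.
- jar: Glass jar with a steel lid, 70 mm across, 85 mm tall; origin at the centre of its base. Leave alone.
- tub: White plastic tub, 72 mm across, 75 mm tall; origin at the centre of its base. Leave alone.
- hammer: Hammer 240 mm long lying on the robot's side of the jig, roughly along it, its head towards the stop's end; origin under its middle, x axis towards the head. Leave alone.
Mind the look-alikes: they are no part of the job. Leave any green or grey look-alike of the block alone.

How it is judged:
By the outcome, as a careful person would: the job done as asked, in the order asked, and still so for the second after the job is handed in, with the robot touching nothing.
It also fails if it takes over 58 s, if anything falls off the work surface, if the arm or the gripper's body presses on something with over 40 N, if the wrist force passes 120 N, or if a joint passes its speed limit or range.

## Working session

There is one attempt and no reset: what is moved stays moved. The work goes in short steps, Python scripts to look and compute and a tool call to move; the robot and the scene stay as the last step left them, time stands still between calls to the robot, and variables do not carry over. Pictures are saved under pics/ and viewed, at most 10 in all, crops included, and the job is handed in when it is done.

Besides the shell and the picture viewer there is one more tool, called by a JSON object that holds its "api" and its "payload". send_rows: Moves the arm, as the interface text tells. Its arguments: {"type":"object","properties":{"motion":{"type":"array"},"grip_force":{"type":"number"}},"required":["motion"]}

```bash
mkdir -p pics
cat > h.py <<'E'
from plant import *
import numpy as np, cv2, pickle
def take(n,f):
    s=snapshot(n); cv2.imwrite('pics/%s.png'%f,s['img'][:,:,::-1]); pickle.dump(s,open(f+'.pkl','wb')); return s
def ray(s,u,v):
    f=s['img'].shape[0]/2/np.tan(np.radians(s['vertical_fov'])/2)
    d=np.array([(u-s['cx'])/f,-(v-s['cy'])/f,-1.]); E=np.array(s['extrinsics']); return E[:3,3],E[:3,:3]@d
def onz(s,u,v,z):
    o,d=ray(s,u,v); return o+d*(z-o[2])/d[2]
def proj(s,p):
    f=s['img'].shape[0]/2/np.tan(np.radians(s['vertical_fov'])/2); E=np.array(s['extrinsics'])
    c=E[:3,:3].T@(np.array(p)-E[:3,3]); return s['cx']+f*c[0]/-c[2], s['cy']-f*c[1]/-c[2]
E
python3 - <<'E'
from h import *
a=take('scene','s0');b=take('top','t0')
for s in(a,b): print({k:v for k,v in s.items() if k!='img'})
print(get_state())
i=np.vstack([a['img'],b['img']]);
E
```

```text
{'vertical_fov': 53.701782588876085, 'cx': 255.19686868452519, 'cy': 192.1539471069126, 'extrinsics': array([[-0.32861015, -0.58881194,  0.73845505,  1.23063631],
       [ 0.94420304, -0.2232465 ,  0.2421603 ,  0.18643767],
       [ 0.02227063,  0.77682784,  0.6293191 ,  0.72514977],
       [ 0.        ,  0.        ,  0.        ,  1.        ]])}
{'vertical_fov': 54.24806322151568, 'cx': 250.87314003719203, 'cy': 190.0338898995583, 'extrinsics': array([[-0.00700005,  0.98961208, -0.14359295,  0.39522045],
       [-0.9996551 , -0.00329054,  0.02605477, -0.01206772],
       [ 0.02531162,  0.14372581,  0.9892938 ,  1.08555468],
       [ 0.        ,  0.        ,  0.        ,  1.        ]])}
{'clock': 0.1, 'q': array([-1.13021371,  0.68989492, -0.19453231,  1.56621502,  0.15728631,
        0.90252049, -0.21509976]), 'qd': array([ 6.12344900e-04, -9.37998815e-04, -1.08567786e-03, -2.90702577e-03,
        3.32382006e-04, -2.60761467e-04,  6.44610324e-05]), 'joint_torque': array([-3.08410556e-03, -5.28500569e+01, -1.27181388e+00, -1.53839153e+01,
       -5.26594219e-02,  2.01462208e-03,  2.19102594e-05]), 'tool_pos': array([0.2471002 , 0.57348522, 0.24900044]), 'eef_rot': array([ 2.01955379e-01,  9.79394377e-01, -8.15828428e-04, -1.14898902e-04]), 'contact_force': array([-0.91266698, -0.02174683, -0.93413271]), 'moment': array([-0.04208735, -0.05071261, -0.03128494]), 'finger_force': 0.0, 'opening': 0.9988528003103897}
```

View pics/s0.png

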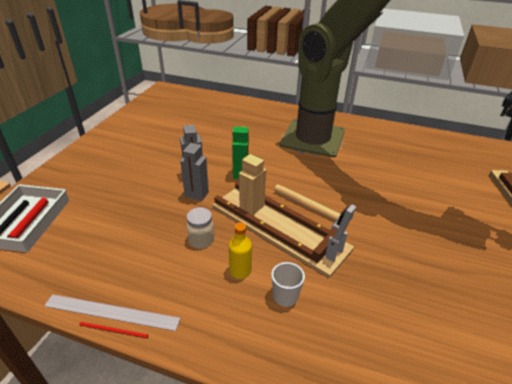

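View pics/t0.png

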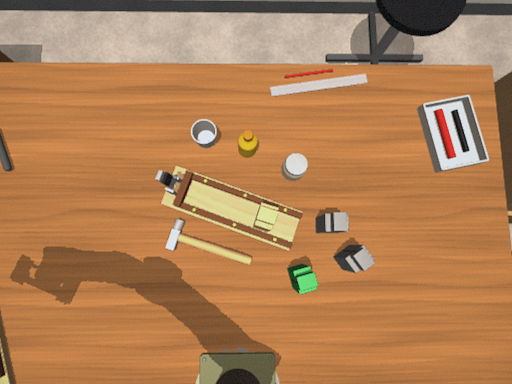

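The scene view shows the block standing at about (252,185) and the hold-down arm at (343,225). In the top view the jig runs from (295,240) to (170,185), with the stop at the left end. Next I'll enlarge both.

Run:
```python
from h import *
a=cv2.imread('pics/t0.png')[110:280,150:350]; cv2.imwrite('pics/t0c.png',cv2.resize(a,None,fx=4,fy=3.5 if 0 else 4,interpolation=cv2.INTER_CUBIC)[:600])
a=cv2.imread('pics/s0.png')[140:280,200:370]; cv2.imwrite('pics/s0c.png',cv2.resize(a,None,fx=4,fy=4,interpolation=cv2.INTER_CUBIC))
```

```text
(no output)
```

View pics/t0c.png

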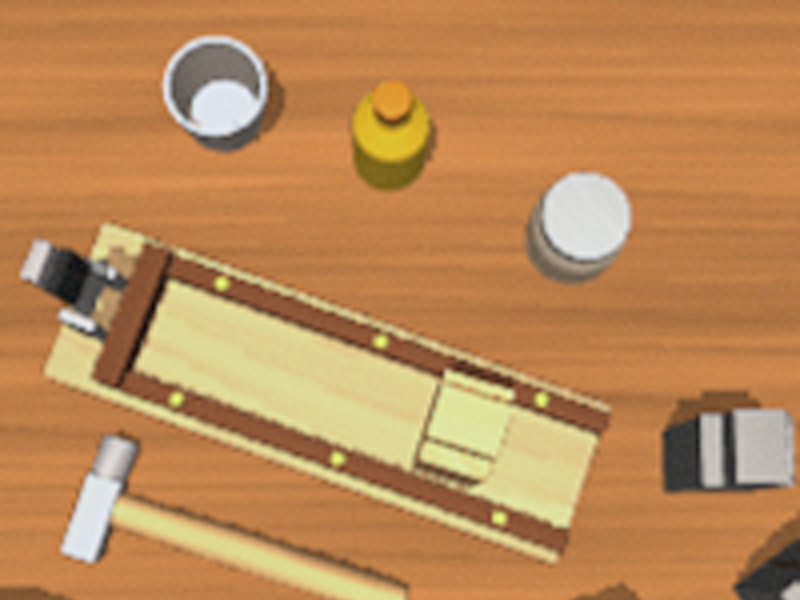

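View pics/s0c.png

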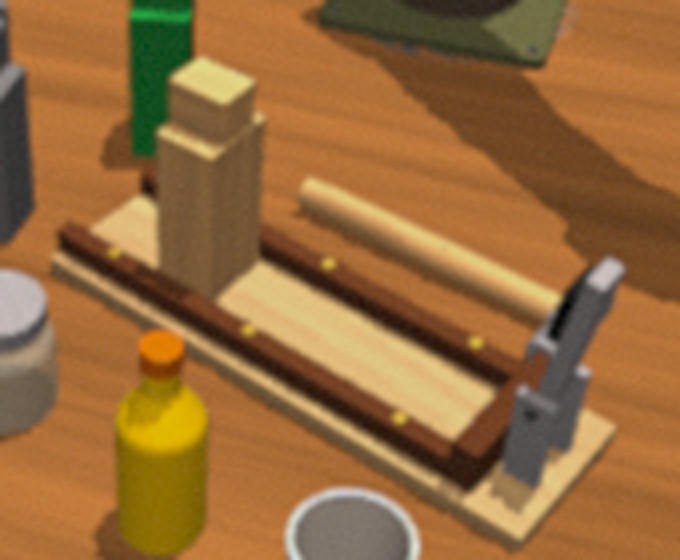

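```bash
cat >> h.py <<'E'
def jigfit():
    from scipy.optimize import least_squares
    T=pickle.load(open('t0.pkl','rb'));S=pickle.load(open('s0.pkl','rb'))
    L=[(T,100,222,190,60,15),(T,45,375,190,-60,15),(T,610,408,-200,60,35-20),(T,556,562,-200,-60,15),
       (S,615,428,190,-60,15),(S,518,542,190,60,15)]
    def w(p,x,y,z): c,s=np.cos(p[2]),np.sin(p[2]); return [p[0]+c*x-s*y,p[1]+s*x+c*y,z]
    def r(p,L=L):
        o=[]
        for s,u,v,x,y,z in L:
            ox,oy=(150,110) if s is T else (200,140)
            q=proj(s,w(p,x/1e3,y/1e3,z/1e3)); o+=[q[0]-ox-u/4,q[1]-oy-v/4]
        return o
    f=least_squares(r,[.45,.05,1.3]); return f.x,np.round(f.fun,1)
E
python3 - <<'E'
from h import *
p,r=jigfit();print(p,r)
T=pickle.load(open('t0.pkl','rb'));S=pickle.load(open('s0.pkl','rb'))
c,s=np.cos(p[2]),np.sin(p[2])
def J(q): d=q[:2]-p[:2]; return np.round([1e3*(c*d[0]+s*d[1]),1e3*(-s*d[0]+c*d[1])],1)
for u,v in [(440,385),(513,403),(490,457),(425,437)]: print('Ttop',J(onz(T,150+u/4,110+v/4,.18)))
for u,v in [(205,58),(257,82),(218,104),(168,82)]: print('Stop',J(onz(S,200+u/4,140+v/4,.18)))
for u,v in [(218,300),(262,262)]: print('Sfoot',J(onz(S,200+u/4,140+v/4,.015)))
# holddown tip: ray intersect jig plane y=0
for cam,u,v,ox,oy in [(T,40,262,150,110),(S,608,268,200,140)]:
    o,d=ray(cam,ox+u/4,oy+v/4)
    n=np.array([-s,c,0]); t=-(n@(o-np.r_[p[:2],0]))/(n@d); q=o+t*d; print('tip',J(q),q[2])
for n,u,v,z in [('glue',391,160,.0),('gluetop',391,100,.15),('jarlid',585,217,.085),('tubtop',216,88,.075)]:
    q=onz(T,150+u/4,110+v/4,z); print(n,J(q),q)
for u,v in [(155,22),(168,8)]:print('green',J(onz(S,200+u/4,140+v/4,.18)))
R=np.array
from scipy.spatial.transform import Rotation as Ro
print(Ro.from_quat(get_state()['eef_rot']).as_matrix())
E
```

```text
[0.50271234 0.01991457 1.23994818] [-14.9  39.7  13.5 -37.6 -12.5  37.2  13.6 -41.3 -23.2  25.9  24.2 -31.4]
Ttop [-78.7 -10.2]
Ttop [-124.1  -14. ]
Ttop [-121.    21.5]
Ttop [-80.   22.6]
Stop [-116.3   18.3]
Stop [-73.6  18.1]
Stop [-77.6 -17. ]
Stop [-117.1  -18.4]
Sfoot [-74.6 -15.3]
Sfoot [-75.2  36.2]
tip [167.8   0. ] 0.21243994978784475
tip [182.8   0. ] 0.17808244754566627
glue [   6.  -178.1] [ 0.67308762 -0.03221149  0.        ]
gluetop [   8.9 -178.5] [ 0.6743757 -0.0296584  0.15     ]
jarlid [-137.8 -162.1] [ 0.61127083 -0.16302539  0.085     ]
tubtop [ 132.5 -168.7] [0.70529516 0.0904766  0.075     ]
green [-169.3   30.9]
green [-174.1   50.3]
[[-9.18428023e-01  3.95587738e-01 -5.54584556e-04]
 [ 3.95588113e-01  9.18426718e-01 -1.55162665e-03]
 [-1.04459203e-04 -1.64444445e-03 -9.99998642e-01]]
```

```bash
sed -i 's/,190,60,15/,190,A,15/g;s/,190,-60,15/,190,60,15/g;s/,190,A,15/,190,-60,15/g;s/-200,60,35-20/-200,B,15/;s/-200,-60,15/-200,60,15/;s/-200,B,15/-200,-60,15/' h.py
cat > m.py <<'E'
from h import *
p,r=jigfit();print(p,r)
T=pickle.load(open('t0.pkl','rb'));S=pickle.load(open('s0.pkl','rb'))
c,s=np.cos(p[2]),np.sin(p[2])
def J(q): d=q[:2]-p[:2]; return np.round([1e3*(c*d[0]+s*d[1]),1e3*(-s*d[0]+c*d[1])],1)
if __name__=='__main__':
  for u,v in [(440,385),(513,403),(490,457),(425,437)]: print('Ttop',J(onz(T,150+u/4,110+v/4,.18)))
  for u,v in [(205,58),(257,82),(218,104),(168,82)]: print('Stop',J(onz(S,200+u/4,140+v/4,.18)))
  for u,v in [(218,300),(262,262)]: print('Sfoot',J(onz(S,200+u/4,140+v/4,.015)))
  for cam,u,v,ox,oy in [(T,40,262,150,110),(S,608,268,200,140)]:
    o,d=ray(cam,ox+u/4,oy+v/4)
    n=np.array([-s,c,0]); t=-(n@(o-np.r_[p[:2],0]))/(n@d); q=o+t*d; print('tip',J(q),q[2])
  for n,u,v,z in [('gluetop',391,100,.15),('jarlid',585,217,.085),('tubtop',216,88,.075),('grey',762,447,.18)]:
    q=onz(T,150+u/4,110+v/4,z); print(n,J(q),q)
  st=get_state(); print('tool',J(st['tool_pos']))
E
python3 m.py
```

```text
[0.5030391  0.02075205 1.21190091] [ 0.6 -0.9 -1.3 -0.6 -0.2 -0.9 -0.5  0.3 -0.2 -1.2 -0.4 -1.3]
Ttop [-79.3 -12.4]
Ttop [-124.6  -17.5]
Ttop [-122.5   18.1]
Ttop [-81.5  20.4]
Stop [-117.6   15.1]
Stop [-75.  16.]
Stop [-78.  -19.2]
Stop [-117.4  -21.7]
Sfoot [-75.  -17.4]
Sfoot [-77.1  34.1]
tip [180.  -0.] 0.16381119959571355
tip [183.7   0. ] 0.18255655353032763
gluetop [  13.  -178.1] [ 0.6743757 -0.0296584  0.15     ]
jarlid [-134.1 -165.9] [ 0.61127083 -0.16302539  0.085     ]
tubtop [ 136.3 -164.9] [0.70529516 0.0904766  0.075     ]
grey [-275.6  -44.8] [ 0.44814858 -0.25298234  0.18      ]
tool [427.6 433.8]
```

Jig yaw is 1.212 and the block front edge sits at jig x≈-76. I'll turn the tool so its x lies along the channel, with the jaws shut.

{"api": "send_rows", "payload": {"motion": [{"x": 0,"y": 0,"z": 0,"rx": 0,"ry": 0,"rz": 0.15,"jaw": 0},{"x": 0,"y": 0,"z": 0,"rx": 0,"ry": 0,"rz": 0.15,"jaw": 0},{"x": 0,"y": 0,"z": 0,"rx": 0,"ry": 0,"rz": 0.15,"jaw": 0},{"x": 0,"y": 0,"z": 0,"rx": 0,"ry": 0,"rz": 0.15,"jaw": 0},{"x": 0,"y": 0,"z": 0,"rx": 0,"ry": 0,"rz": 0.15,"jaw": 0}]}}

```text
clock: 0.6
tool_pos: [0.2471, 0.5737, 0.2493]
eef_rot: [0.549, 0.836, -0.0, 0.0]
contact_force: [-1.0, 0.2, -1.0]
opening: 0.573
finger_force: 0.0
```

{"api": "send_rows", "payload": {"motion": [{"x": 0,"y": 0,"z": 0,"rx": 0,"ry": 0,"rz": 0.15,"jaw": 0},{"x": 0,"y": 0,"z": 0,"rx": 0,"ry": 0,"rz": 0.15,"jaw": 0},{"x": 0,"y": 0,"z": 0,"rx": 0,"ry": 0,"rz": 0.15,"jaw": 0},{"x": 0,"y": 0,"z": 0,"rx": 0,"ry": 0,"rz": 0.15,"jaw": 0},{"x": 0,"y": 0,"z": 0,"rx": 0,"ry": 0,"rz": 0.15,"jaw": 0}]}}

```text
clock: 1.1
tool_pos: [0.247, 0.5738, 0.2493]
eef_rot: [0.817, 0.576, -0.0, 0.0]
contact_force: [0.4, 1.4, -0.6]
opening: 0.117
finger_force: 0.0
```

{"api": "send_rows", "payload": {"motion": [{"x": -2,"y": 3,"z": 0,"rx": 0,"ry": 0,"rz": 0.02,"jaw": 0},{"x": -3,"y": 4,"z": 0,"rx": 0,"ry": 0,"rz": 0,"jaw": 0},{"x": -3,"y": 4,"z": 0,"rx": 0,"ry": 0,"rz": 0,"jaw": 0},{"x": -3,"y": 4,"z": 0,"rx": 0,"ry": 0,"rz": 0,"jaw": 0},{"x": -3,"y": 4,"z": 0,"rx": 0,"ry": 0,"rz": 0,"jaw": 0}]}}

```text
clock: 1.6
tool_pos: [0.3777, 0.3752, 0.2495]
eef_rot: [0.821, 0.571, -0.0, 0.0]
contact_force: [0.9, 0.4, -0.0]
opening: 0.003
finger_force: 0.0
```

```bash
cat > st.py <<'E'
from m import *
from scipy.spatial.transform import Rotation as Ro
st=get_state(); R=Ro.from_quat(st['eef_rot']).as_matrix()
print('t',st['clock'],'jig',J(st['tool_pos']),'z',st['tool_pos'][2].round(4),'head err',round(np.arctan2(R[1,0],R[0,0])-p[2],3),'zax',R[:,2].round(3),'F',np.round(st['contact_force'],1),'q',st['q'].round(2),st['opening'])
E
python3 st.py; python3 -c "
from m import *
for u,v in [(298,268),(310,265),(317,290),(300,292)]: print('green top',J(onz(T,u,v,.165)),J(onz(T,u,v,.0)))"
```

```text
[0.5030391  0.02075205 1.21190091] [ 0.6 -0.9 -1.3 -0.6 -0.2 -0.9 -0.5  0.3 -0.2 -1.2 -0.4 -1.3]
t 1.6 jig [287.8 241.9] z 0.2495 head err 0.003 zax [-0. -0. -1.] F [ 0.9  0.4 -0. ] q [-1.    0.58  0.21  1.86 -0.17  0.73 -1.05] 0.002556057111549244
[0.5030391  0.02075205 1.21190091] [ 0.6 -0.9 -1.3 -0.6 -0.2 -0.9 -0.5  0.3 -0.2 -1.2 -0.4 -1.3]
green top [-216.8   94.9] [-243.4   95.9]
green top [-241.9   78.2] [-273.    76.1]
green top [-276.8  128.1] [-314.1  135.1]
green top [-239.8  146.6] [-270.5  156.8]
```

{"api": "send_rows", "payload": {"motion": [{"x": -4,"y": 3,"z": 0,"rx": 0,"ry": 0,"rz": 0,"jaw": 0},{"x": -4,"y": 3,"z": 0,"rx": 0,"ry": 0,"rz": 0,"jaw": 0},{"x": -4,"y": 3,"z": 0,"rx": 0,"ry": 0,"rz": 0,"jaw": 0},{"x": -4,"y": 3,"z": 0,"rx": 0,"ry": 0,"rz": 0,"jaw": 0},{"x": -4,"y": 3,"z": 0,"rx": 0,"ry": 0,"rz": 0,"jaw": 0}]}}

```text
clock: 2.1
tool_pos: [0.4481, 0.1354, 0.2496]
eef_rot: [0.821, 0.571, -0.0, -0.0]
contact_force: [0.7, -0.6, -1.3]
opening: 0.004
finger_force: 0.0
```

{"api": "send_rows", "payload": {"motion": [{"x": -4,"y": 2,"z": 0,"rx": 0,"ry": 0,"rz": 0,"jaw": 0},{"x": -5,"y": 2,"z": 0,"rx": 0,"ry": 0,"rz": 0,"jaw": 0},{"x": -5,"y": 2,"z": 0,"rx": 0,"ry": 0,"rz": 0,"jaw": 0},{"x": -5,"y": 2,"z": 0,"rx": 0,"ry": 0,"rz": 0,"jaw": 0},{"x": -4,"y": 1,"z": 0,"rx": 0,"ry": 0,"rz": 0,"jaw": 0}]}}

```text
clock: 2.6
tool_pos: [0.452, -0.1011, 0.2496]
eef_rot: [0.822, 0.57, 0.0, 0.0]
contact_force: [0.6, -0.5, -0.1]
opening: 0.004
finger_force: 0.0
```

```bash
python3 st.py
```

```text
[0.5030391  0.02075205 1.21190091] [ 0.6 -0.9 -1.3 -0.6 -0.2 -0.9 -0.5  0.3 -0.2 -1.2 -0.4 -1.3]
t 2.6 jig [-132.     4.9] z 0.2496 head err 0.001 zax [ 0.001 -0.001 -1.   ] F [ 0.6 -0.5 -0.1] q [ 0.04  0.49  0.13  2.05 -0.1   0.61 -0.13] 0.004176284598884
```

{"api": "send_rows", "payload": {"motion": [{"x": -2,"y": 0.5,"z": 0,"rx": 0,"ry": 0,"rz": 0,"jaw": 0},{"x": -1,"y": 0,"z": 0,"rx": 0,"ry": 0,"rz": 0,"jaw": 0},{"x": 0,"y": 0,"z": 4,"rx": 0,"ry": 0,"rz": 0,"jaw": 0},{"x": 0,"y": 0,"z": 4,"rx": 0,"ry": 0,"rz": 0,"jaw": 0},{"x": 0,"y": 0,"z": 1.5,"rx": 0,"ry": 0,"rz": 0,"jaw": 0}]}}

```text
clock: 3.1
tool_pos: [0.4447, -0.1262, 0.152]
eef_rot: [0.821, 0.572, -0.001, -0.002]
contact_force: [0.6, -1.4, 0.8]
opening: 0.004
finger_force: 0.0
```

```bash
python3 - <<'E'
from h import *
a=take('scene','s1');b=take('top','t1')
f=lambda i:cv2.resize(i,(400,300),interpolation=cv2.INTER_CUBIC)
cv2.imwrite('pics/c1.png',np.hstack([f(a['img'][80:260,180:420,::-1]),f(b['img'][110:290,150:390,::-1])]))
E
python3 st.py
```

```text
[0.5030391  0.02075205 1.21190091] [ 0.6 -0.9 -1.3 -0.6 -0.2 -0.9 -0.5  0.3 -0.2 -1.2 -0.4 -1.3]
t 3.2 jig [-158.1    2.9] z 0.1527 head err 0.005 zax [-0.005  0.002 -1.   ] F [0.4 0.2 0.5] q [ 0.13  0.66  0.07  2.14 -0.13  0.35 -0.04] 0.005969103941426528
```

View pics/c1.png

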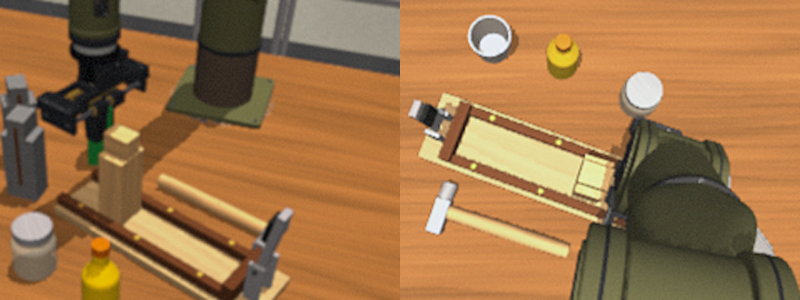

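The hand is behind the block (block in the left half at about (120,175)) with a gap of roughly 25 mm. Pushing now.

{"api": "send_rows", "payload": {"motion": [{"x": 0.5,"y": 0,"z": 0,"rx": 0,"ry": 0,"rz": 0,"jaw": 0},{"x": 0.5,"y": 0.2,"z": 0,"rx": 0,"ry": 0,"rz": 0,"jaw": 0},{"x": 0.5,"y": 0,"z": 0,"rx": 0,"ry": 0,"rz": 0,"jaw": 0},{"x": 0.5,"y": 0,"z": 0,"rx": 0,"ry": 0,"rz": 0,"jaw": 0},{"x": 0.4,"y": 0,"z": 0,"rx": 0,"ry": 0,"rz": 0,"jaw": 0}]}}

```text
clock: 3.7
tool_pos: [0.457, -0.1055, 0.1552]
eef_rot: [0.821, 0.571, 0.0, 0.0]
contact_force: [-0.2, 0.0, 0.8]
opening: 0.007
finger_force: 0.3
```

{"api": "send_rows", "payload": {"motion": [{"x": 0.4,"y": 0,"z": 0,"rx": 0,"ry": 0,"rz": 0,"jaw": 0},{"x": 0.4,"y": 0,"z": 0,"rx": 0,"ry": 0,"rz": 0,"jaw": 0},{"x": 0.4,"y": 0,"z": 0,"rx": 0,"ry": 0,"rz": 0,"jaw": 0},{"x": 0.4,"y": 0,"z": 0,"rx": 0,"ry": 0,"rz": 0,"jaw": 0},{"x": 0.4,"y": 0,"z": 0,"rx": 0,"ry": 0,"rz": 0,"jaw": 0}]}}

```text
clock: 4.2
tool_pos: [0.4635, -0.0871, 0.1547]
eef_rot: [0.821, 0.571, -0.0, -0.0]
contact_force: [-0.1, -1.0, 0.1]
opening: 0.005
finger_force: 0.2
```

```bash
python3 - <<'E'
from h import *
a=take('scene','s2');b=take('top','t2')
f=lambda i:cv2.resize(i,(400,300),interpolation=cv2.INTER_CUBIC)
cv2.imwrite('pics/c2.png',np.hstack([f(a['img'][80:260,180:420,::-1]),f(b['img'][110:290,150:390,::-1])]))
E
python3 st.py
```

```text
[0.5030391  0.02075205 1.21190091] [ 0.6 -0.9 -1.3 -0.6 -0.2 -0.9 -0.5  0.3 -0.2 -1.2 -0.4 -1.3]
t 4.3 jig [-114.4   -0.9] z 0.1546 head err 0.004 zax [ 0.  0. -1.] F [-0.5 -0.7 -0.4] q [ 0.03  0.67  0.09  2.12 -0.15  0.37 -0.11] 0.002059205359077411
```

View pics/c2.png

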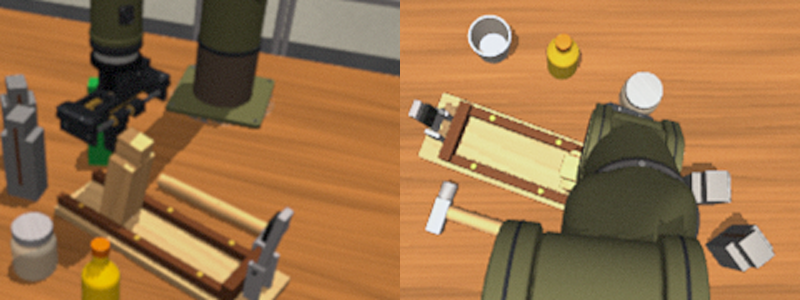

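The block is tilting forward, its tenon at about (138,142) in the left half. I'll continue.

{"api": "send_rows", "payload": {"motion": [{"x": 0.5,"y": 0,"z": 0,"rx": 0,"ry": 0,"rz": 0,"jaw": 0},{"x": 0.5,"y": 0,"z": 0,"rx": 0,"ry": 0,"rz": 0,"jaw": 0},{"x": 0.5,"y": 0,"z": 0,"rx": 0,"ry": 0,"rz": 0,"jaw": 0},{"x": 0.5,"y": 0,"z": 0,"rx": 0,"ry": 0,"rz": 0,"jaw": 0},{"x": 0.5,"y": 0,"z": 0,"rx": 0,"ry": 0,"rz": 0,"jaw": 0}]}}

```text
clock: 4.8
tool_pos: [0.4723, -0.0634, 0.1547]
eef_rot: [0.821, 0.571, 0.0, -0.0]
contact_force: [0.1, -0.7, -0.6]
opening: 0.002
finger_force: 0.0
```

{"api": "send_rows", "payload": {"motion": [{"x": 0,"y": 0,"z": -1,"rx": 0,"ry": 0,"rz": 0,"jaw": 0},{"x": -1,"y": 0,"z": 0,"rx": 0,"ry": 0,"rz": 0,"jaw": 0},{"x": -2,"y": 0,"z": 0,"rx": 0,"ry": 0,"rz": 0,"jaw": 0},{"x": -2,"y": 0,"z": 0,"rx": 0,"ry": 0,"rz": 0,"jaw": 0},{"x": -1,"y": 0,"z": 0,"rx": 0,"ry": 0,"rz": 0,"jaw": 0}]}}

```text
clock: 5.3
tool_pos: [0.45, -0.123, 0.165]
eef_rot: [0.822, 0.569, -0.0, 0.0]
contact_force: [-0.4, -0.2, -0.2]
opening: 0.004
finger_force: 0.0
```

```bash
python3 - <<'E'
from h import *
a=take('scene','s3');b=take('top','t3')
f=lambda i:cv2.resize(i,(400,300),interpolation=cv2.INTER_CUBIC)
cv2.imwrite('pics/c3.png',np.hstack([f(a['img'][110:290,180:420,::-1]),f(b['img'][110:290,150:390,::-1])]))
E
python3 st.py
```

```text
[0.5030391  0.02075205 1.21190091] [ 0.6 -0.9 -1.3 -0.6 -0.2 -0.9 -0.5  0.3 -0.2 -1.2 -0.4 -1.3]
t 5.4 jig [-152.4   -1. ] z 0.1649 head err -0.001 zax [-0.    -0.001 -1.   ] F [1.  0.  0.5] q [ 0.11  0.64  0.09  2.12 -0.14  0.38 -0.05] 0.0039061655416073485
```

View pics/c3.png

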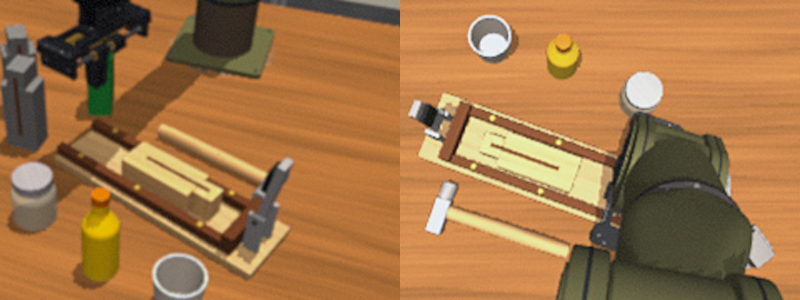

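It now lies flat in the channel: in the right half the tenon end is at about (484,142) and the foot at about (574,175).

```bash
python3 -c "
from m import *
for u,v in [(487,133),(481,152),(582,157),(568,192)]: print(J(onz(T,150+(u-400)*.6,110+v*.6,.061)))"
```

```text
[0.5030391  0.02075205 1.21190091] [ 0.6 -0.9 -1.3 -0.6 -0.2 -0.9 -0.5  0.3 -0.2 -1.2 -0.4 -1.3]
[ 84.3 -13.2]
[82.1 19.6]
[-76.7 -30.3]
[-74.8  31.7]
```

{"api": "send_rows", "payload": {"motion": [{"x": 0.8,"y": 0,"z": 3,"rx": 0,"ry": 0,"rz": 0,"jaw": 0},{"x": 0.9,"y": 0,"z": 3,"rx": 0,"ry": 0,"rz": 0,"jaw": 0},{"x": 0.8,"y": 0,"z": 3,"rx": 0,"ry": 0,"rz": 0,"jaw": 0},{"x": 0,"y": 0,"z": 2.3,"rx": 0,"ry": 0,"rz": 0,"jaw": 0},{"x": 0,"y": 0,"z": 1,"rx": 0,"ry": 0,"rz": 0,"jaw": 0}]}}

```text
clock: 5.9
tool_pos: [0.4596, -0.0955, 0.0399]
eef_rot: [0.821, 0.571, -0.0, -0.001]
contact_force: [0.2, 0.4, 0.4]
opening: 0.005
finger_force: 0.0
```

```bash
python3 st.py
```

```text
[0.5030391  0.02075205 1.21190091] [ 0.6 -0.9 -1.3 -0.6 -0.2 -0.9 -0.5  0.3 -0.2 -1.2 -0.4 -1.3]
t 5.9 jig [-124.1   -0.2] z 0.0399 head err 0.004 zax [-0.002  0.001 -1.   ] F [0.2 0.4 0.4] q [ 0.1   0.9   0.02  2.16 -0.17  0.08 -0.07] 0.0054036568590847085
```

{"api": "send_rows", "payload": {"motion": [{"x": 0.7,"y": 0,"z": 0,"rx": 0,"ry": 0,"rz": 0,"jaw": 0},{"x": 0.7,"y": 0,"z": 0,"rx": 0,"ry": 0,"rz": 0,"jaw": 0},{"x": 0.7,"y": 0,"z": 0,"rx": 0,"ry": 0,"rz": 0,"jaw": 0},{"x": 0.7,"y": 0,"z": 0,"rx": 0,"ry": 0,"rz": 0,"jaw": 0},{"x": 0.7,"y": 0,"z": 0,"rx": 0,"ry": 0,"rz": 0,"jaw": 0}]}}

```text
clock: 6.4
tool_pos: [0.4728, -0.0632, 0.0424]
eef_rot: [0.821, 0.571, 0.001, 0.0]
contact_force: [0.5, -0.8, -1.3]
opening: -0.0
finger_force: 0.0
```

{"api": "send_rows", "payload": {"motion": [{"x": 0.6,"y": 0,"z": 0,"rx": 0,"ry": 0,"rz": 0,"jaw": 0},{"x": 0.6,"y": 0,"z": 0,"rx": 0,"ry": 0,"rz": 0,"jaw": 0},{"x": 0.6,"y": 0,"z": 0,"rx": 0,"ry": 0,"rz": 0,"jaw": 0},{"x": 0.6,"y": 0,"z": 0,"rx": 0,"ry": 0,"rz": 0,"jaw": 0},{"x": 0.6,"y": 0,"z": 0,"rx": 0,"ry": 0,"rz": 0,"jaw": 0}]}}

```text
clock: 6.9
tool_pos: [0.4826, -0.0356, 0.0417]
eef_rot: [0.821, 0.571, -0.0, 0.0]
contact_force: [-0.7, -2.3, 2.0]
opening: -0.001
finger_force: 1.1
```

```bash
python3 st.py
```

```text
[0.5030391  0.02075205 1.21190091] [ 0.6 -0.9 -1.3 -0.6 -0.2 -0.9 -0.5  0.3 -0.2 -1.2 -0.4 -1.3]
t 6.9 jig [-60.   -0.7] z 0.0417 head err 0.003 zax [-0. -0. -1.] F [-0.7 -2.3  2. ] q [-0.04  0.9   0.04  2.12 -0.23  0.12 -0.15] -0.0010699821031959226
```

Contact is made and the block is sliding at about 2 N. I'll go gently until the force rises.

{"api": "send_rows", "payload": {"motion": [{"x": 0.3,"y": 0,"z": 0,"rx": 0,"ry": 0,"rz": 0,"jaw": 0},{"x": 0.3,"y": 0,"z": 0,"rx": 0,"ry": 0,"rz": 0,"jaw": 0},{"x": 0.2,"y": 0,"z": 0,"rx": 0,"ry": 0,"rz": 0,"jaw": 0},{"x": 0.2,"y": 0,"z": 0,"rx": 0,"ry": 0,"rz": 0,"jaw": 0},{"x": 0.2,"y": 0,"z": 0,"rx": 0,"ry": 0,"rz": 0,"jaw": 0}]}}

```text
clock: 7.4
tool_pos: [0.4867, -0.0246, 0.0417]
eef_rot: [0.821, 0.571, -0.0, -0.0]
contact_force: [-0.6, -2.6, 0.6]
opening: 0.004
finger_force: 0.9
```

{"api": "send_rows", "payload": {"motion": [{"x": 0.1,"y": 0,"z": 0,"rx": 0,"ry": 0,"rz": 0,"jaw": 0},{"x": 0.1,"y": 0,"z": 0,"rx": 0,"ry": 0,"rz": 0,"jaw": 0},{"x": 0.1,"y": 0,"z": 0,"rx": 0,"ry": 0,"rz": 0,"jaw": 0},{"x": 0.1,"y": 0,"z": 0,"rx": 0,"ry": 0,"rz": 0,"jaw": 0},{"x": 0,"y": 0,"z": 0,"rx": 0,"ry": 0,"rz": 0,"jaw": 0}]}}

```text
clock: 7.9
tool_pos: [0.4879, -0.0215, 0.0417]
eef_rot: [0.821, 0.57, -0.0, 0.0]
contact_force: [-1.7, -3.5, 0.0]
opening: 0.003
finger_force: 1.9
```

```bash
python3 st.py
```

```text
[0.5030391  0.02075205 1.21190091] [ 0.6 -0.9 -1.3 -0.6 -0.2 -0.9 -0.5  0.3 -0.2 -1.2 -0.4 -1.3]
t 7.9 jig [-44.9  -0.7] z 0.0417 head err 0.002 zax [-0.    -0.001 -1.   ] F [-1.7 -3.5  0. ] q [-0.08  0.9   0.04  2.11 -0.25  0.14 -0.16] 0.0032459184611038283
```

{"api": "send_rows", "payload": {"motion": [{"x": 0.1,"y": 0,"z": 0,"rx": 0,"ry": 0,"rz": 0,"jaw": 0},{"x": 0.1,"y": 0,"z": 0,"rx": 0,"ry": 0,"rz": 0,"jaw": 0},{"x": 0,"y": 0,"z": 0,"rx": 0,"ry": 0,"rz": 0,"jaw": 0},{"x": 0,"y": 0,"z": 0,"rx": 0,"ry": 0,"rz": 0,"jaw": 0},{"x": 0,"y": 0,"z": 0,"rx": 0,"ry": 0,"rz": 0,"jaw": 0}]}}

```text
clock: 8.4
tool_pos: [0.4878, -0.0214, 0.0417]
eef_rot: [0.822, 0.57, -0.001, 0.001]
contact_force: [-2.2, -7.8, 1.3]
opening: 0.004
finger_force: 4.0
```

```bash
python3 st.py
```

```text
[0.5030391  0.02075205 1.21190091] [ 0.6 -0.9 -1.3 -0.6 -0.2 -0.9 -0.5  0.3 -0.2 -1.2 -0.4 -1.3]
t 8.4 jig [-44.8  -0.6] z 0.0417 head err 0.0 zax [-0.002 -0.003 -1.   ] F [-2.2 -7.8  1.3] q [-0.08  0.9   0.05  2.11 -0.25  0.14 -0.16] 0.0039240213778641
```

The block has stopped and the force is rising at TCP x=-45, so the foot is at about -35 as expected. I'll give it a short firmer nudge, then back off and go up.

{"api": "send_rows", "payload": {"motion": [{"x": 0.15,"y": 0,"z": 0,"rx": 0,"ry": 0,"rz": 0,"jaw": 0},{"x": 0.1,"y": 0,"z": 0,"rx": 0,"ry": 0,"rz": 0,"jaw": 0},{"x": 0,"y": 0,"z": 0,"rx": 0,"ry": 0,"rz": 0,"jaw": 0},{"x": -0.5,"y": 0,"z": 0,"rx": 0,"ry": 0,"rz": 0,"jaw": 0},{"x": -1.5,"y": 0,"z": 0,"rx": 0,"ry": 0,"rz": 0,"jaw": 0}]}}

```text
clock: 8.9
tool_pos: [0.4839, -0.0332, 0.0416]
eef_rot: [0.82, 0.572, 0.001, -0.0]
contact_force: [0.9, 0.6, 0.5]
opening: 0.005
finger_force: 0.0
```

{"api": "send_rows", "payload": {"motion": [{"x": -1,"y": 0,"z": -3,"rx": 0,"ry": 0,"rz": 0,"jaw": 0},{"x": 0,"y": 0,"z": -5,"rx": 0,"ry": 0,"rz": 0,"jaw": 0},{"x": 0,"y": 0,"z": -5,"rx": 0,"ry": 0,"rz": 0,"jaw": 0},{"x": 0,"y": 0,"z": -5,"rx": 0,"ry": 0,"rz": 0,"jaw": 0},{"x": 0,"y": 0,"z": -4,"rx": 0,"ry": 0,"rz": 0,"jaw": 0}]}}

```text
clock: 9.4
tool_pos: [0.4799, -0.0437, 0.2646]
eef_rot: [0.821, 0.572, 0.002, 0.0]
contact_force: [1.1, -0.7, -0.2]
opening: 0.004
finger_force: 0.0
```

{"api": "send_rows", "payload": {"motion": [{"x": 3,"y": 0,"z": 0,"rx": 0,"ry": 0,"rz": 0,"jaw": 0},{"x": 4,"y": 0,"z": 0,"rx": 0,"ry": 0,"rz": 0,"jaw": 0},{"x": 4,"y": 0,"z": 0,"rx": 0,"ry": 0,"rz": 0,"jaw": 0},{"x": 4,"y": 0,"z": 0,"rx": 0,"ry": 0,"rz": 0,"jaw": 0},{"x": 4,"y": 0,"z": 0,"rx": 0,"ry": 0,"rz": 0,"jaw": 0}]}}

```text
clock: 9.9
tool_pos: [0.5456, 0.1364, 0.2618]
eef_rot: [0.82, 0.572, 0.001, -0.001]
contact_force: [0.5, 0.0, -0.2]
opening: 0.005
finger_force: 0.0
```

{"api": "send_rows", "payload": {"motion": [{"x": 4,"y": 0,"z": 0,"rx": 0,"ry": 0,"rz": 0,"jaw": 0},{"x": 4,"y": 0,"z": 0,"rx": 0,"ry": 0,"rz": 0,"jaw": 0},{"x": 3,"y": 0,"z": 0,"rx": 0,"ry": 0,"rz": 0,"jaw": 0},{"x": 0,"y": 0,"z": 0,"rx": 0,"ry": 0,"rz": 0,"jaw": 0},{"x": 0,"y": 0,"z": 0,"rx": 0,"ry": 0,"rz": 0,"jaw": 0}]}}

```text
clock: 10.4
tool_pos: [0.5832, 0.2376, 0.2613]
eef_rot: [0.82, 0.572, -0.0, -0.0]
contact_force: [-0.6, -1.1, -0.3]
opening: 0.005
finger_force: 0.0
```

```bash
python3 st.py;  python3 - <<'E'
from h import *
a=take('scene','s4');b=take('top','t4')
f=lambda i:cv2.resize(i,(400,300),interpolation=cv2.INTER_CUBIC)
cv2.imwrite('pics/c4.png',np.hstack([f(a['img'][110:290,180:420,::-1]),f(b['img'][110:290,150:390,::-1])]))
E
```

```text
[0.5030391  0.02075205 1.21190091] [ 0.6 -0.9 -1.3 -0.6 -0.2 -0.9 -0.5  0.3 -0.2 -1.2 -0.4 -1.3]
t 10.4 jig [231.2   1.1] z 0.2613 head err 0.006 zax [-0.001  0.    -1.   ] F [-0.6 -1.1 -0.3] q [-0.59  0.69  0.24  1.55 -0.19  0.92 -0.64] 0.005244141397687218
```

View pics/c4.png

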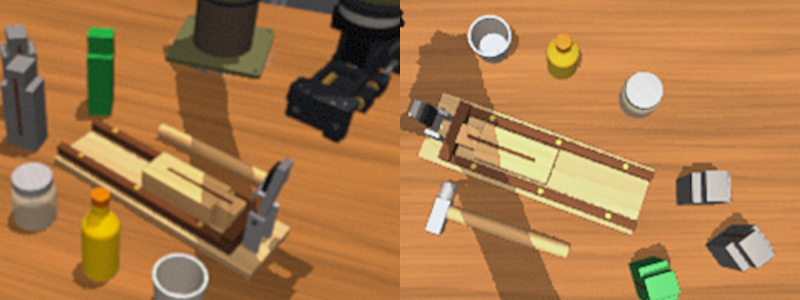

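The block butts against the stop, with the tenon end at the stop in both views. The hand is behind the hold-down arm, so I'll descend and push it over.

{"api": "send_rows", "payload": {"motion": [{"x": 0,"y": 0,"z": 3,"rx": 0,"ry": 0,"rz": 0,"jaw": 0},{"x": 0,"y": 0,"z": 4,"rx": 0,"ry": 0,"rz": 0,"jaw": 0},{"x": 0,"y": 0,"z": 3.3,"rx": 0,"ry": 0,"rz": 0,"jaw": 0},{"x": -0.7,"y": 0,"z": 0,"rx": 0,"ry": 0,"rz": 0,"jaw": 0},{"x": -0.7,"y": 0,"z": 0,"rx": 0,"ry": 0,"rz": 0,"jaw": 0}]}}

```text
clock: 11.0
tool_pos: [0.5789, 0.2216, 0.1593]
eef_rot: [0.822, 0.57, -0.0, 0.0]
contact_force: [0.7, -0.1, 0.1]
opening: -0.0
finger_force: 0.0
```

{"api": "send_rows", "payload": {"motion": [{"x": -0.7,"y": 0,"z": 0,"rx": 0,"ry": 0,"rz": 0,"jaw": 0},{"x": -0.7,"y": 0,"z": 0,"rx": 0,"ry": 0,"rz": 0,"jaw": 0},{"x": -0.7,"y": 0,"z": 0,"rx": 0,"ry": 0,"rz": 0,"jaw": 0},{"x": -0.7,"y": 0,"z": 0,"rx": 0,"ry": 0,"rz": 0,"jaw": 0},{"x": -0.7,"y": 0,"z": 0,"rx": 0,"ry": 0,"rz": 0,"jaw": 0}]}}

```text
clock: 11.5
tool_pos: [0.5668, 0.1902, 0.1592]
eef_rot: [0.821, 0.571, 0.001, 0.0]
contact_force: [-0.1, 0.8, 0.5]
opening: -0.001
finger_force: 0.3
```

```bash
python3 st.py
```

```text
[0.5030391  0.02075205 1.21190091] [ 0.6 -0.9 -1.3 -0.6 -0.2 -0.9 -0.5  0.3 -0.2 -1.2 -0.4 -1.3]
t 11.5 jig [181.   -0.2] z 0.1592 head err 0.003 zax [ 0.001  0.001 -1.   ] F [-0.1  0.8  0.5] q [-0.51  0.78  0.19  1.75 -0.22  0.64 -0.55] -0.0005839387608684357
```

{"api": "send_rows", "payload": {"motion": [{"x": -0.7,"y": 0,"z": 0,"rx": 0,"ry": 0,"rz": 0,"jaw": 0},{"x": -0.7,"y": 0,"z": 0,"rx": 0,"ry": 0,"rz": 0,"jaw": 0},{"x": -0.7,"y": 0,"z": 0,"rx": 0,"ry": 0,"rz": 0,"jaw": 0},{"x": -0.7,"y": 0,"z": 0,"rx": 0,"ry": 0,"rz": 0,"jaw": 0},{"x": -0.7,"y": 0,"z": 0,"rx": 0,"ry": 0,"rz": 0,"jaw": 0}]}}

```text
clock: 12.0
tool_pos: [0.5542, 0.157, 0.1586]
eef_rot: [0.821, 0.571, -0.0, -0.0]
contact_force: [-0.6, 0.0, 0.4]
opening: 0.001
finger_force: 0.0
```

{"api": "send_rows", "payload": {"motion": [{"x": -0.7,"y": 0,"z": 0,"rx": 0,"ry": 0,"rz": 0,"jaw": 0},{"x": -0.7,"y": 0,"z": 0,"rx": 0,"ry": 0,"rz": 0,"jaw": 0},{"x": -0.7,"y": 0,"z": 0,"rx": 0,"ry": 0,"rz": 0,"jaw": 0},{"x": 0,"y": 0,"z": 0,"rx": 0,"ry": 0,"rz": 0,"jaw": 0},{"x": 0,"y": 0,"z": 0,"rx": 0,"ry": 0,"rz": 0,"jaw": 0}]}}

```text
clock: 12.5
tool_pos: [0.5473, 0.138, 0.1588]
eef_rot: [0.821, 0.571, 0.0, -0.0]
contact_force: [0.2, 0.1, 1.0]
opening: 0.009
finger_force: 0.0
```

{"api": "send_rows", "payload": {"motion": [{"x": 0,"y": 0,"z": -3,"rx": 0,"ry": 0,"rz": 0,"jaw": 0},{"x": 3,"y": 0,"z": -4,"rx": 0,"ry": 0,"rz": 0,"jaw": 0},{"x": 4,"y": 0,"z": -3,"rx": 0,"ry": 0,"rz": 0,"jaw": 0},{"x": 4,"y": 0,"z": 0,"rx": 0,"ry": 0,"rz": 0,"jaw": 0},{"x": 4,"y": 0,"z": 0,"rx": 0,"ry": 0,"rz": 0,"jaw": 0}]}}

```text
clock: 13.0
tool_pos: [0.6003, 0.2811, 0.2604]
eef_rot: [0.821, 0.571, 0.002, -0.0]
contact_force: [0.9, 0.6, 0.4]
opening: 0.004
finger_force: 0.0
```

```bash
python3 st.py;  python3 - <<'E'
from h import *
a=take('scene','s5');b=take('top','t5')
f=lambda i:cv2.resize(i,(400,300),interpolation=cv2.INTER_CUBIC)
cv2.imwrite('pics/c5.png',np.hstack([f(a['img'][140:290,200:400,::-1]),f(b['img'][110:290,150:390,::-1])]))
E
```

```text
[0.5030391  0.02075205 1.21190091] [ 0.6 -0.9 -1.3 -0.6 -0.2 -0.9 -0.5  0.3 -0.2 -1.2 -0.4 -1.3]
t 13.0 jig [277.9   0.3] z 0.2604 head err 0.004 zax [ 0.003  0.002 -1.   ] F [0.9 0.6 0.4] q [-0.63  0.74  0.24  1.44 -0.2   0.98 -0.7 ] 0.004092434104695954
```

View pics/c5.png

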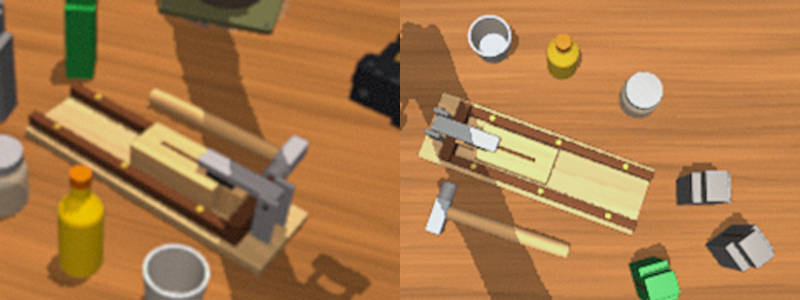

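The hold-down arm rests level on the block, and the foot edge at about (558,150) is unchanged from before. The other objects haven't moved, so I'm handing in.

```bash
python3 -c "
from m import *
for u,v in [(559,148),(547,183)]: print(J(onz(T,150+(u-400)*.6,110+v*.6,.061)))
print(finish_job())"
```

```text
[0.5030391  0.02075205 1.21190091] [ 0.6 -0.9 -1.3 -0.6 -0.2 -0.9 -0.5  0.3 -0.2 -1.2 -0.4 -1.3]
[-35.9 -31.2]
[-37.5  29.8]
the job is handed in; nothing more can be done
None
```

The job is handed in at about 13 s on the robot's clock: the block lies flat in the channel butted against the stop (foot within about 2 mm of its place in the last picture), the hold-down arm rests on it, and nothing else was moved.

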